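# Put the spice tins away in the pull-out tray, using the pull hook

### The arm

A 6-joint arm with a two-finger parallel gripper is mounted at the origin on the work surface; the furniture and walls round the work are solid. World frame = base frame: x ahead of the robot, y to its left, z up, the work surface at z = 0. Lengths are in mm, angles in degrees, forces in N, time in s.
With the tool pointing down it reaches from about 350 to 850 mm from the base axis. Payload 8.1 kg.
Tool frame: the origin (TCP) lies on the front face of the gripper's body, between the roots of the fingers; the fingertips stand 73 mm ahead of it and the grasp point (between the pads) lies hold_point_z ahead of it (hold_point_z is the distance from the TCP to the grasp point, in mm); z points along the fingers, y is the line along which they close (so a half turn about z gives the same grasp; the last joint's range is limited). The gripper opens to 85 mm and grips with 20 to 120 N. Pads are 22 mm wide; open, the fingers measure 114 mm over their backs; the gripper's body (76 mm by 85 mm) begins 54 mm behind the grasp point. The pads swing forward as they close: fully open they stand 13 mm farther back than shut.
Start: joints at [-70.841, 7.471, 85.268, -0, 87.261, -4.893], TCP at [244.567, -547.899, 303.892] pointing down, gripper open.
Joint ranges: [-169.43, 169.43], [-51.17, 129.36], [1.28, 143.12], [-76.62, 256.62], [0, 156.53], [-152.29, 152.29]. Speed limits (degrees/s): [136.94, 136.94, 159.86, 180, 180, 180].

### API

Orientations are given as [roll, pitch, yaw] about the fixed x, y, z axes, in that order (R = Rz(yaw) Ry(pitch) Rx(roll)).
In Python, from workcell import read_state, get_image, get_calibration, sign_off, hold_point_z gives the robot as it stands.
- The arm moves only by the tool arm_command, never from a script. Its argument "increments" is a list of rows, each a list of 7 numbers: the closure, from 0 (fully open) to 1 (shut), then the shift along the tool's x, y, z in units of 30 mm (1.0 is 30 mm), then the turn, a rotation vector about the tool's x, y, z in degrees. A call has 1 to 20 rows; each row is the pose to reach, as a shift and turn from the pose commanded when the call began, along the tool's axes at that moment; what a row does not reach only later rows make up. A row lasts 1/8 s, in which the tool goes at most 62.5 mm and 10.7 degrees, less where a joint would pass 70% of its speed; a pose out of reach is approached as far as the arm can. A call with a gripper value outside its range is refused whole. The fingers move at their own pace and stop on an object; "grip_force" is the grip in N (left out, the last holds). Time passes only in rows, so rows that repeat a pose let the fingers close. It gives the time, the measured TCP pose, the force, the opening and the grip force at its end, in the units of the state.
- read_state(): the state, without advancing time (a new reading comes with each control period).
- get_image(name): name is "side" or "top" or "wrist"; returns the picture (420x560x3 uint8, red, green, blue); there is no depth.
- get_calibration(name): a dict with "fx", "fy", "cx", "cy" (pixels), "world_to_cam" (4x4, takes a point from world to camera coordinates). Camera axes: x right, y up, looking along -z (the intrinsics and any distortion apply to the point x, -y, -z); pixel columns grow to the right and rows downward; lengths in mm; the calibration is good to about 2 mm. A picture is of the moment at which its call begins: read the wrist's pose just before it. get_calibration takes no time and is no camera call; for the wrist camera it gives the pose at the moment of the call.
- sign_off(): hands the job in; it is judged then, once.
The state is a dict: "t": time; "qpos": joint angles; "joint_velocities": joint speeds; "effort": joint torques, N m; "ee_pos": TCP position; "tcp_rot": TCP orientation; "contact_force": force on the tool from outside, world axes, zero at the start; "wrist_torque": the same for the moment, N m; "gripper_width": finger opening in mm; "grip_force": force on a finger pad.
Only numpy, scipy, OpenCV 4.12 (cv2) and the standard library are available. Lean on these libraries where they do the work, as an engineer would, in place of code of your own. Each camera call takes 0.05 s, during which the arm holds its last target. There are 200 camera calls.

### The job

Pull the metal tray fully out of the low white cabinet with the wooden-handled pull hook, its claw in the finger hole of the tray's tab. Hang the hook across the two pegs of its hanger, stand every spice tin that is there upright in the tray, and then push the tray fully home. Leave the timer, the cup and the stack of baking cups where they are.

Things in the scene. Friction and masses are not known exactly. Their poses are not given: they have to be found in the camera images.
- hook_grip (a point): Centre of the pull hook's wooden handle (loose, 0.2 kg): 88 mm long (x), 30 wide (y), 38 high (z), standing flat, z up; grip it across the 30 mm. A 10 mm steel rod, axis 13 mm above this centre, leaves both ends: ahead (+x) to the claw, a 10 mm pin bent straight down 100 mm ahead of the centre; behind (-x) as a straight stub to a ball (16 mm) 92 mm behind the centre.
- hook_tip (a point): Lower end of the hook's claw, 100 mm ahead (+x of the hook) of the handle's centre and 17 mm below it; the underside of the shank is 25 mm above it. Same axes as hook_grip.
- tray (a joint): How far the tray is pulled out of the cabinet, in m: 0 is fully home, 0.14 fully out (end stop). It slides with about 2 N of friction and stays where it is left.
- tray_hole (a point): Centre of the round finger hole, 32 mm wide, at the upper face of the 5 mm dark steel tab on the tray's front, 45 mm above the table (free space below); moves with the tray. The tab is 64 mm wide and juts 60 mm out of the front panel; the hole's centre is 36 mm out from the panel, 24 mm from the tab's front edge. -x points out of the cabinet, the way the tray is pulled; y across, z up.
- tray_floor (a point): Middle of the tray's inner floor, 12 mm above the table; moves with the tray; axes as tray_hole. The floor is 126 mm deep (x), 298 mm wide (y). The front panel (at -x, outer face 67 mm from here) rises 42 mm above the floor, the other walls 18 mm. When the tray is fully out this point is 73 mm in front of the cabinet's opening.
- cabinet: The low white cabinet, fixed, 160 mm deep (x), 330 mm wide (y), 88 mm high with a wooden sheet on top, open in front (-x) where the tray slides; clear height inside 68 mm above the tray's floor. Origin under its centre on the table.
- hanger_rest (a point): Hook hanger, fixed: dark wood base 180 x 80 x 8 mm, two 10 mm steel pegs 68 mm either side along x. This point: midway, at the pegs' upper side, 90 mm above the table. Each peg runs level from a post at y = +27 mm to an upturned end at y = -27 mm, 21 mm high. The hook hangs along x (claw either way), shank on one peg, tail stub on the other; its handle centre is then 8 mm below this point.
- timer_mid (a point): White kitchen timer with a red knob, 62 x 62 x 44 mm, loose; half-way up. Leave it.
- cup_mid (a point): Clear deli cup with orange-brown contents, 109 mm across, 72 mm high, loose; half-way up. Leave it.
- liners_mid (a point): Stack of foil baking cups, 72 mm across, 61 mm high, loose; half-way up. Leave it.
- tin1_mid (a point): Spice tin: squat round steel tin with a yellow band and a dark lid, 60 mm diameter, 48 mm high, 0.15 kg, standing with z up; this point is its centre, half-way up. Any two to four of the four tins tin1 to tin4 are present; absent ones read None.
- tin2_mid (a point): Spice tin: squat round steel tin with a red band and a dark lid, 60 mm diameter, 48 mm high, 0.15 kg, standing with z up; this point is its centre, half-way up. Any two to four of the four tins tin1 to tin4 are present; absent ones read None.
- tin3_mid (a point): Spice tin: squat round steel tin with a green band and a dark lid, 60 mm diameter, 48 mm high, 0.15 kg, standing with z up; this point is its centre, half-way up. Any two to four of the four tins tin1 to tin4 are present; absent ones read None.
- tin4_mid (a point): Spice tin: squat round steel tin with a blue band and a dark lid, 60 mm diameter, 48 mm high, 0.15 kg, standing with z up; this point is its centre, half-way up. Any two to four of the four tins tin1 to tin4 are present; absent ones read None.
There are look-alikes about, which are no part of the job. What is meant by the part that bears hook_grip is not turquoise, and is the smaller of those in its own colour.

How it is judged:
By the outcome, as a careful person would: the job done as asked, in the order asked, and still so for the second after the job is handed in, with the robot touching nothing.
Of tin1, tin2, tin3, tin4 only 2 to 4 are there at a start; the rules pass over those that are not, and their reading is None.
At some moment in a run one of tin1, tin2, tin3, tin4 may be knocked a few centimetres aside while the robot is not near it.
Once in a run the grip may slacken for a moment while it holds something.
It also fails if it takes over 210 s, if anything falls off the work surface, if the arm or the gripper's body presses on something with over 40 N, if the wrist force passes 120 N, or if a joint passes its speed limit or range.

## Working session

There is one attempt and no reset: what is moved stays moved. The work goes in short steps, Python scripts to look and compute and a tool call to move; the robot and the scene stay as the last step left them, time stands still between calls to the robot, and variables do not carry over. Pictures are saved under pics/ and viewed, at most 14 in all, crops included, and the job is handed in when it is done.

Besides the shell and the picture viewer there is one more tool, called after "Request:" as name(argument=value, ...), one argument or row to a line, values as JSON. arm_command: Moves the arm, as the interface text tells. Its arguments: {"type":"object","properties":{"increments":{"type":"array","items":{"type":"array","items":{"type":"number"}}},"grip_force":{"type":"number"}},"required":["increments"]}

```bash
ls; mkdir -p pics; python3 - <<'E'
from workcell import *
import cv2, numpy as np
print(read_state(), hold_point_z)
for n in ("top","side"):
    cv2.imwrite(f"pics/{n}0.png", get_image(n)[:,:,::-1]); print(n,get_calibration(n))
E
```

```text
pics
{'t': 0.0, 'qpos': array([-7.08399128e+01,  7.51545160e+00,  8.53301709e+01, -1.13182133e-03,
        8.72610149e+01, -4.89356221e+00]), 'joint_velocities': array([ 0.04731257, -0.02966671, -0.0463185 , -0.00209903, -0.0431581 ,
       -0.06574953]), 'effort': array([ 1.02787017e-03, -5.69402039e+01, -5.00548768e+01,  6.58815270e-05,
        1.51193870e-02, -3.05209042e-06]), 'ee_pos': array([ 244.42744783, -547.49678898,  302.83217626]), 'tcp_rot': array([-1.79893655e+02, -7.97039509e-03,  2.40536971e+01]), 'contact_force': array([-0.54423161,  0.28341311, -0.71357811]), 'wrist_torque': array([-0.0289635 ,  0.00872981,  0.05037224]), 'grip_force': 0.0, 'gripper_width': 85.43378911177798} 53.900000000000006
top {'fx': 463.852016749448, 'fy': 463.852016749448, 'cx': 274.9279738177422, 'cy': 209.92547261180712, 'world_to_cam': array([[ 1.20040772e-02, -9.99923060e-01, -3.12668012e-03,
        -6.12281326e+00],
       [ 9.92501330e-01,  1.15344693e-02,  1.21688400e-01,
        -4.76974099e+02],
       [-1.21642972e-01, -4.56399111e-03,  9.92563427e-01,
        -1.43059523e+03],
       [ 0.00000000e+00,  0.00000000e+00,  0.00000000e+00,
         1.00000000e+00]])}
side {'fx': 489.3020344947284, 'fy': 489.3020344947284, 'cx': 287.19939048153606, 'cy': 206.9247078442437, 'world_to_cam': array([[-9.74875223e-01, -2.21442032e-01, -2.41190026e-02,
         4.82177794e+02],
       [ 8.79522720e-02, -4.82140836e-01,  8.71667719e-01,
        -1.09697275e+02],
       [-2.04652627e-01,  8.47645940e-01,  4.89503485e-01,
        -1.29938076e+03],
       [ 0.00000000e+00,  0.00000000e+00,  0.00000000e+00,
         1.00000000e+00]])}
```

```bash
python3 - <<'E'
import cv2
for n in ("top","side"):
    i=cv2.imread(f"pics/{n}0.png"); cv2.imwrite(f"pics/{n}0b.png", cv2.resize(i,(800,600),interpolation=cv2.INTER_CUBIC))
E
```

```text
(no output)
```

View pics/top0b.png

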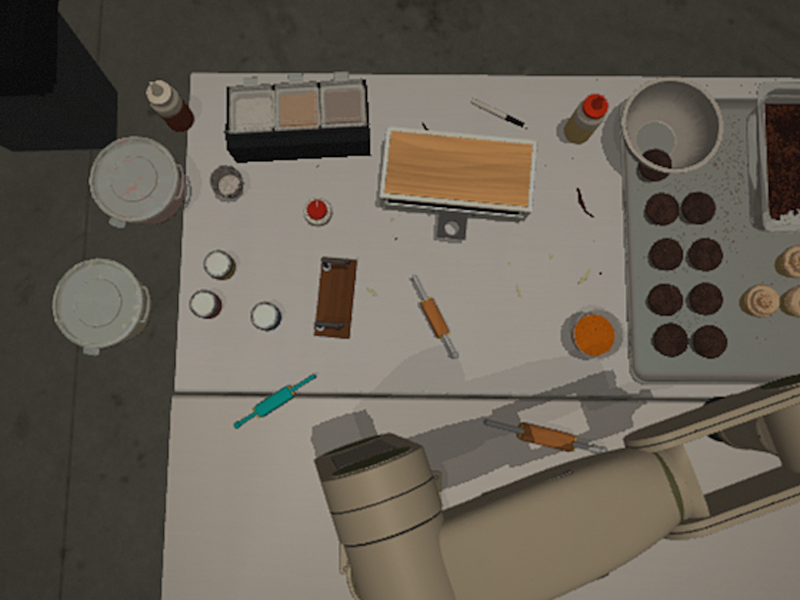

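View pics/side0b.png

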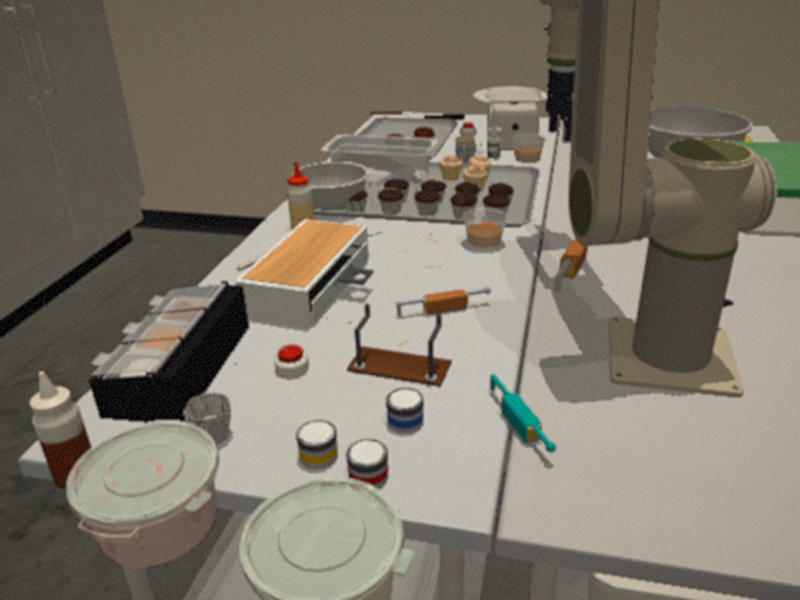

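The top view (800 px wide) shows the small orange hook at (433,315) with its claw end at (413,278). The larger orange look-alike is at (547,436) and the turquoise one at (275,402). The cabinet's wooden top is at (460,170), the tab hole at (451,229) and the hanger at (335,297). The tins are yellow (219,264), red (205,303) and blue (265,316). The liners are at (228,183), the timer at (317,210) and the cup at (593,335). The side view shows the claw bent down at the cabinet end.

```bash
cat > h.py <<'E'
import numpy as np, cv2
from scipy.spatial.transform import Rotation as Ro
from workcell import *
HZ=hold_point_z if not callable(hold_point_z) else hold_point_z()
def p2w(c,u,v,z):
    W=c["world_to_cam"]; R,t=W[:3,:3],W[:3,3]
    d=R.T@np.array([(u-c["cx"])/c["fx"],-(v-c["cy"])/c["fy"],-1]); o=-R.T@t
    return o+d*(z-o[2])/d[2]
def w2p(c,p):
    q=c["world_to_cam"]@np.append(p,1); return np.array([c["cx"]+c["fx"]*q[0]/-q[2],c["cy"]-c["fy"]*q[1]/-q[2]])
def pose():
    s=read_state(); return s["ee_pos"],Ro.from_euler("xyz",s["tcp_rot"],degrees=True),s
def go(p,yaw=None,R=None):
    """increment to TCP position p, tool down with finger line (tool y) at yaw deg in the world (mod 180)"""
    e,R0,s=pose()
    if R is None:
        best=None
        for k in (0,180):
            # tool down: z=-Z, y=(cos,sin), x = y x z
            a=np.radians(yaw+k); y=np.array([np.cos(a),np.sin(a),0]); z=np.array([0,0,-1.]); x=np.cross(y,z)
            Rt=Ro.from_matrix(np.c_[x,y,z]); rv=(R0.inv()*Rt).as_rotvec(degrees=True)
            if best is None or np.linalg.norm(rv)<np.linalg.norm(best): best=rv
        rv=best
    d=R0.inv().apply(np.array(p,float)-e)
    print("shift",np.round(d/30,3),"rot",np.round(rv,2),"rows",int(max(np.linalg.norm(d)/62.5,np.linalg.norm(rv)/10.7))+1,"q6",s["qpos"][5].round(1))
def blob(m,k=30):
    n,l,st,ce=cv2.connectedComponentsWithStats(m.astype(np.uint8))
    return [(i,st[i],ce[i],l==i) for i in range(1,n) if st[i,4]>k]
def save(n,name):
    c=get_calibration(n); i=get_image(n); cv2.imwrite(name,cv2.resize(i[:,:,::-1],(800,600),interpolation=cv2.INTER_CUBIC)); return c,i
E
python3 - <<'E'
from h import *
c=get_calibration("top"); i=cv2.imread("pics/top0.png"); hsv=cv2.cvtColor(i,cv2.COLOR_BGR2HSV)
m=cv2.inRange(hsv,(5,120,60),(20,255,255))>0
for _,st,ce,mm in blob(m):
    ys,xs=np.nonzero(mm); (cx,cy),(w,h),a=cv2.minAreaRect(np.c_[xs,ys].astype(np.float32))
    print(st,ce.round(1),"rect",round(w,1),round(h,1),round(a,1), p2w(c,*ce,30).round(0))
f=1/1.42857
for n,u,v,z in [("claw",413,278,32),("ball",453,354,32),("hole",451,229,45),("cabFL",383,205,88),("cabFR",530,210,88),("wFL",386,200,88),("wFR",528,208,88),("han",335,297,8),
  ("h1",317,259,8),("h2",357,260,8),("h3",348,338,8),("h4",314,335,8),("y",219,262,48),("r",205,302,48),("b",265,315,48),("lin",228,180,61),("timer",317,210,44),("cup",593,335,72),("bigc",485,421,32),("bigb",605,450,32)]:
    print(n,p2w(c,u*f,v*f,z).round(0))
E
```

```text
[408  67  17  15 139] [416.1  74.6] rect 15.1 14.7 31.0 [ 927. -455.   30.]
[395  82  21  18 133] [402.8  92.4] rect 18.0 14.1 31.0 [ 866. -410.   30.]
[ 270   92  102   53 4270] [320.8 117.8] rect 99.8 43.1 5.5 [ 778. -145.   30.]
[543 178   8  15  33] [545.6 186.2] rect 14.3 5.6 77.9 [ 562. -855.   30.]
[ 220  182   29   55 1035] [235.  209.2] rect 23.8 54.6 6.0 [478. 125.  30.]
[518 206   7  14  34] [520.2 212.3] rect 13.6 4.4 76.0 [ 478. -770.   30.]
[546 206  11  15  39] [549.2 213.8] rect 15.7 6.3 63.4 [ 475. -861.   30.]
[295 209  19  28 250] [304.  222.3] rect 27.7 8.9 63.4 [439. -92.  30.]
[402 220  28  29 651] [415.4 234.1] rect 28.0 27.0 90.0 [ 406. -440.   30.]
[363 296  41  20 449] [383.  305.8] rect 41.5 12.1 14.0 [ 185. -335.   30.]
claw [526. -45.  32.]
ball [ 360. -133.   32.]
hole [ 634. -127.   45.]
cabFL [675.  23.  88.]
cabFR [ 668. -293.   88.]
wFL [686.  16.  88.]
wFR [ 672. -289.   88.]
han [485. 129.   8.]
h1 [570. 171.   8.]
h2 [569.  81.   8.]
h3 [393.  98.   8.]
h4 [399. 174.   8.]
y [554. 381.  48.]
r [465. 408.  48.]
b [438. 276.  48.]
lin [735. 366.  61.]
timer [674. 170.  44.]
cup [ 402. -426.   72.]
bigc [ 217. -202.   32.]
bigb [ 159. -458.   32.]
```

```bash
python3 - <<'E'
from h import *
e,R,s=pose(); c=get_calibration("wrist"); W=c["world_to_cam"]; o=-W[:3,:3].T@W[:3,3]
print("cam in tool",R.inv().apply(o-e).round(1),"view dir tool",R.inv().apply(-W[2,:3]).round(3),"up",R.inv().apply(W[1,:3]).round(3),c["fx"])
go((445,-90,300),-62)
E
```

```text
cam in tool [ 81.   -0.1 -68.8] view dir tool [-0.312  0.     0.95 ] up [0.95  0.001 0.312] 354.2647609066272
shift [ 12.321 -11.203   0.119] rot [-0.1  -0.01 -3.95] rows 8 q6 -4.9
```

Request:
arm_command(
  increments=[
    [0,12.3,-11.2,0.1,0,0,-4],
    [0,12.3,-11.2,0.1,0,0,-4],
    [0,12.3,-11.2,0.1,0,0,-4],
    [0,12.3,-11.2,0.1,0,0,-4],
    [0,12.3,-11.2,0.1,0,0,-4],
    [0,12.3,-11.2,0.1,0,0,-4],
    [0,12.3,-11.2,0.1,0,0,-4],
    [0,12.3,-11.2,0.1,0,0,-4],
    [0,12.3,-11.2,0.1,0,0,-4],
    [0,12.3,-11.2,0.1,0,0,-4],
  ],
)

```text
t: 1.35
ee_pos: [444.4, -90.5, 300.5]
tcp_rot: [-180.0, 0.1, 28.1]
contact_force: [-0.0, -1.6, -0.5]
gripper_width: 85.5
grip_force: 0.0
```

```bash
python3 - <<'E'
from h import *
c,i=save("wrist","pics/w1.png"); print(pose()[0])
hsv=cv2.cvtColor(i,cv2.COLOR_RGB2HSV)
m=cv2.inRange(hsv,(5,120,60),(20,255,255))>0
for _,st,ce,mm in blob(m,100):
    ys,xs=np.nonzero(mm); r=cv2.minAreaRect(np.c_[xs,ys].astype(np.float32))
    print(st,ce.round(1),[p2w(c,*q,38).round(1)[:2] for q in cv2.boxPoints(r)], p2w(c,*r[0],38).round(1))
t=get_image("top"); cv2.imwrite("pics/t1.png",t[:,:,::-1])
E
```

```text
[444.25782212 -91.20499858 300.5990563 ]
[  24    0   52   70 1277] [49.2 34.1] [array([436.4, 153.5]), array([499.4, 147.9]), array([502.7, 124.3]), array([439.2, 128.5])] [470.3 138.5  38. ]
[ 69   2  41  78 452] [90.  42.9] [array([446.1, 116.7]), array([515.4, 108.4]), array([516.1,  97.6]), array([446.6, 105.3])] [482.1 106.9  38. ]
[ 43  94  15  21 123] [ 49.5 103.3] [array([416.3, 132.4]), array([424.6, 125.8]), array([412.7, 113.3]), array([404.3, 120. ])] [414.5 122.9  38. ]
[ 79  99  18  29 118] [ 86.2 111.9] [array([409.4,  99.3]), array([436.4,  94.8]), array([435.9,  84.4]), array([408.7,  88.7])] [422.7  91.8  38. ]
[ 261  137   30   95 2448] [274.8 185.1] [array([478.2, -56.9]), array([490.8, -80.4]), array([ 409.7, -125. ]), array([396. , -99.3])] [445.4 -89.5  38. ]
[ 488  318   72   41 1170] [519.  335.2] [array([ 395.5, -376.1]), array([ 464.8, -412.3]), array([ 448.7, -443.1]), array([ 377.1, -407.1])] [ 422.2 -409.8   38. ]
[520 334  40  35 734] [545.9 348.2] [array([ 422.5, -409.1]), array([ 442.8, -447.3]), array([ 407.3, -479.3]), array([ 386.2, -439.7])] [ 415.  -443.6   38. ]
```

View pics/w1.png

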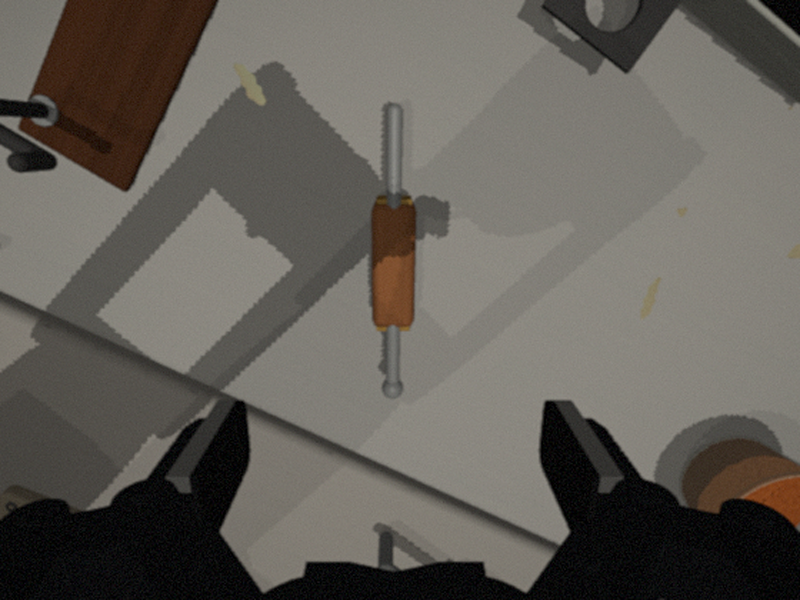

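View pics/t1.png

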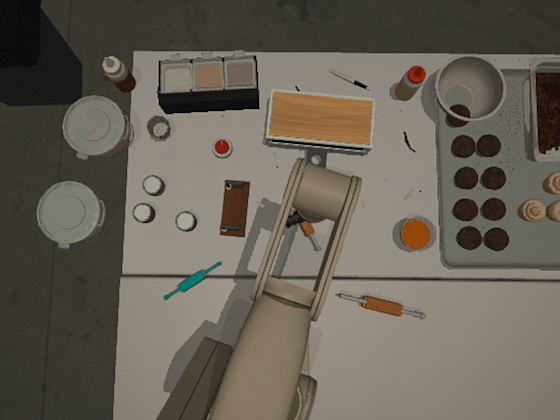

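The wrist view shows the hook nearly upright in the picture: claw end (393,105), handle (393,198)–(393,330), ball (392,388). Part of the tab is at top right (612,10). The top view shows no fourth tin, so there are three: yellow, red and blue.

```bash
python3 - <<'E'
from h import *
c=get_calibration("wrist")
f=.7
P=lambda u,v,z:p2w(c,u*f,v*f,z)
a=P(393,103,37);b=P(392,388,32);h1=P(393.5,198,36);h2=P(393,330,36)
print(a,b,h1,h2,(h1+h2)/2)
d=a-b; yaw=np.degrees(np.arctan2(d[1],d[0])); u=d/np.linalg.norm(d)
print("yaw",yaw,np.linalg.norm(d[:2]),np.linalg.norm(h1-h2), "ctr from ball",b+92*u)
ctr=(h1+h2)/2
go((ctr[0],ctr[1],150),yaw+90); go((ctr[0],ctr[1],79),yaw+90)
E
```

```text
[533.42023109 -43.64348904  37.        ] [ 359.2968478  -134.82928206   32.        ] [482.93115575 -70.6949564   36.        ] [ 401.75436334 -113.23516595   36.        ] [442.34275955 -91.96506117  36.        ]
yaw 27.640373674823014 196.55483066086902 91.64791898461647 ctr from ball [440.77116541 -92.16240916  34.33955704]
shift [-0.056 -0.02   5.022] rot [-0.    0.03  0.33] rows 3 q6 43.9
shift [-0.055 -0.02   7.389] rot [-0.    0.03  0.33] rows 4 q6 43.9
```

Request:
arm_command(
  increments=[
    [0,-0.07,-0.02,2,0,0,-0.4],
    [0,-0.07,-0.02,4,0,0,-0.4],
    [0,-0.07,-0.02,5.5,0,0,-0.4],
    [0,-0.07,-0.02,6.5,0,0,-0.4],
    [0,-0.07,-0.02,7.2,0,0,-0.4],
    [0,-0.07,-0.02,7.35,0,0,-0.4],
    [0,-0.07,-0.02,7.35,0,0,-0.4],
    [1,-0.07,-0.02,7.35,0,0,-0.4],
    [1,-0.07,-0.02,7.35,0,0,-0.4],
    [1,-0.07,-0.02,7.35,0,0,-0.4],
    [1,-0.07,-0.02,7.35,0,0,-0.4],
    [1,-0.07,-0.02,7.35,0,0,-0.4],
    [1,-0.07,-0.02,7.35,0,0,-0.4],
    [1,-0.07,-0.02,7.35,0,0,-0.4],
  ],
  grip_force=80,
)

```text
t: 3.2
ee_pos: [443.2, -91.3, 81.2]
tcp_rot: [179.9, -0.1, 28.5]
contact_force: [-0.9, -0.3, 6.7]
gripper_width: 28.7
grip_force: 80.3
```

```bash
python3 - <<'E'
from h import *
go((525,-75,220),88)
E
```

```text
shift [ 2.662  0.828 -4.622] rot [ 0.05 -0.08 30.47] rows 3 q6 43.4
```

Request:
arm_command(
  increments=[
    [1,0,0,-1,0,0,0],
    [1,0,0,-2.5,0,0,0],
    [1,0.8,0.2,-4.6,0,0,8],
    [1,1.6,0.5,-4.6,0,0,16],
    [1,2.2,0.8,-4.6,0,0,24],
    [1,2.65,0.8,-4.6,0,0,30.5],
    [1,2.65,0.8,-4.6,0,0,30.5],
    [1,2.65,0.8,-4.6,0,0,30.5],
    [1,2.65,0.8,-4.6,0,0,30.5],
  ],
)

```text
t: 4.32
ee_pos: [523.2, -74.5, 218.2]
tcp_rot: [-180.0, 0.0, -2.0]
contact_force: [0.3, 0.1, -2.4]
gripper_width: 28.4
grip_force: 79.3
```

```bash
python3 - <<'E'
from h import *
c,i=save("wrist","pics/w2.png"); print(pose()[0])
E
```

```text
[523.30444336 -74.53334954 218.29051066]
```

View pics/w2.png

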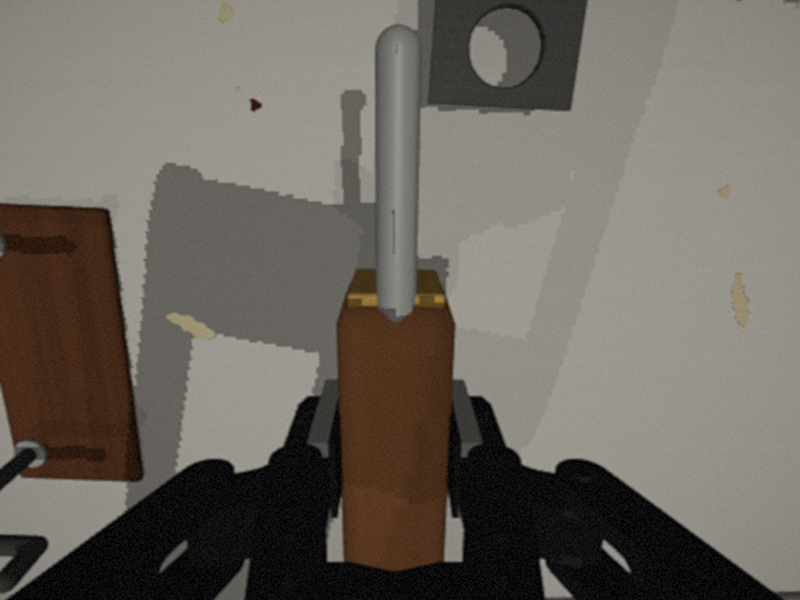

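The wrist view shows the hole centred at (506,46), the tab's front edge from (428,104) to (571,109) and the claw bend end at (397,25).

```bash
python3 - <<'E'
from h import *
c=get_calibration("wrist");f=.7
P=lambda u,v,z:p2w(c,u*f,v*f,z)
e,R,s=pose()
H=P(506,46,45);a=P(428,104,45);b=P(571,109,45)
print("hole",H,"edge",a,b,"width",np.linalg.norm(a-b),"angle of y axis",np.degrees(np.arctan2(a[1]-b[1],a[0]-b[0])), "edge-hole",(a+b)/2-H)
for u,v in((428,104),(571,109),(435,0),(587,0)): print(P(u,v,45).round(1))
zr=e[2]-49.2
q=P(397,27,zr+2); r=P(396,300,zr+2)
print("claw front rel TCP",q-e,"rod rear",r-e)
E
```

```text
hole [ 640.17729926 -126.57976684   45.        ] edge [618.10401615 -92.62006545  45.        ] [ 613.71937482 -156.44319111   45.        ] width 63.97356054967203 angle of y axis 86.0699616673589 edge-hole [-2.42656038e+01  2.04813856e+00 -1.42108547e-14]
[618.1 -92.6  45. ]
[ 613.7 -156.4   45. ]
[658.7 -96.2  45. ]
[ 656.4 -160.    45. ]
claw front rel TCP [102.40960479  -3.73934111 -47.2       ] rod rear [ 43.90962667  -1.48872804 -47.2       ]
```

```bash
python3 - <<'E'
from h import *
go((543,-119.3,145),85.7)
E
```

```text
shift [0.709 1.468 2.443] rot [0.   0.02 2.3 ] rows 2 q6 78.3
```

Request:
arm_command(
  increments=[
    [1,0.7,1.47,1,0,0,2.3],
    [1,0.7,1.47,2,0,0,2.3],
    [1,0.7,1.47,2.45,0,0,2.3],
    [1,0.7,1.47,2.45,0,0,2.3],
    [1,0.7,1.47,2.45,0,0,2.3],
  ],
)

```text
t: 5.0
ee_pos: [543.9, -119.0, 146.3]
tcp_rot: [180.0, -0.1, -4.3]
contact_force: [-0.3, 0.6, -1.9]
gripper_width: 28.8
grip_force: 79.7
```

```bash
python3 - <<'E'
from h import *
c,i=save("wrist","pics/w3.png"); j=cv2.imread("pics/w3.png")[:300,200:600]; cv2.imwrite("pics/w3c.png",j)
go((543,-119.3,107),85.7)
E
```

```text
shift [-0.038  0.008  1.319] rot [ 0.03 -0.14 -0.01] rows 1 q6 76.7
```

View pics/w3c.png

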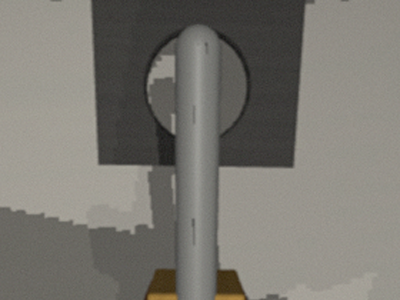

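The crop shows the shank centred on the hole sideways (both at u≈198). I'll descend.

Request:
arm_command(
  increments=[
    [1,-0.03,0,0.4,0,0,0],
    [1,-0.03,0,0.8,0,0,0],
    [1,-0.03,0,1.3,0,0,0],
    [1,-0.03,0,1.3,0,0,0],
    [1,-0.03,0,1.3,0,0,0],
  ],
)

```text
t: 5.68
ee_pos: [542.2, -119.1, 105.7]
tcp_rot: [-180.0, 0.0, -4.3]
contact_force: [-0.2, 0.4, -2.0]
gripper_width: 28.8
grip_force: 79.7
```

Request:
arm_command(
  increments=[
    [1,-0.3,0,0,0,0,0],
    [1,-0.6,0,0,0,0,0],
    [1,-0.9,0,0,0,0,0],
    [1,-1.3,0,0,0,0,0],
    [1,-1.7,0,0,0,0,0],
    [1,-2.1,0,0,0,0,0],
    [1,-2.5,0,0,0,0,0],
    [1,-2.9,0,0,0,0,0],
    [1,-3.3,0,0,0,0,0],
    [1,-3.7,0,0,0,0,0],
    [1,-4.0,0,0,0,0,0],
    [1,-4.3,0,0,0,0,0],
    [1,-4.5,0,0,0,0,0],
    [1,-4.65,0,0,0,0,0],
    [1,-4.65,0,0,0,0,0],
  ],
)

```text
t: 7.55
ee_pos: [402.7, -108.6, 105.8]
tcp_rot: [180.0, 0.0, -4.4]
contact_force: [0.9, -0.2, -2.4]
gripper_width: 28.8
grip_force: 79.8
```

Request:
arm_command(
  increments=[
    [1,-0.1,0,0,0,0,0],
    [1,-0.2,0,0,0,0,0],
    [1,-0.3,0,0,0,0,0],
    [1,-0.35,0,0,0,0,0],
    [1,-0.4,0,0,0,0,0],
    [1,-0.4,0,0,0,0,0],
  ],
)

```text
t: 8.3
ee_pos: [394.4, -108.3, 107.4]
tcp_rot: [179.9, -0.5, -4.4]
contact_force: [20.6, -1.7, -12.1]
gripper_width: 28.7
grip_force: 80.3
```

Request:
arm_command(
  increments=[
    [1,0.2,0,0,0,0,0],
    [1,0.47,0,0,0,0,0],
    [1,0.47,0,0,0,0,0],
    [1,0.47,0,-0.6,0,0,0],
    [1,0.47,0,-1.3,0,0,0],
    [1,0.47,0,-2.5,0,0,0],
    [1,0.47,0,-4,0,0,0],
    [1,0.47,0,-4,0,0,0],
    [1,0.47,0,-4,0,0,0],
  ],
)

```text
t: 9.43
ee_pos: [404.8, -108.6, 225.0]
tcp_rot: [-180.0, 0.1, -4.3]
contact_force: [-0.5, 0.0, -2.6]
gripper_width: 28.7
grip_force: 81.9
```

```bash
python3 - <<'E'
from h import *
c,i=save("wrist","pics/w4.png"); t=get_image("top"); cv2.imwrite("pics/t4.png",cv2.resize(t[60:320,100:450],(800,594),interpolation=cv2.INTER_CUBIC)[:,:,::-1])
print(pose()[0],pose()[2]["gripper_width"])
E
```

```text
[ 404.27688001 -108.31020095  223.99104527] 28.92655154139948
```

View pics/t4.png

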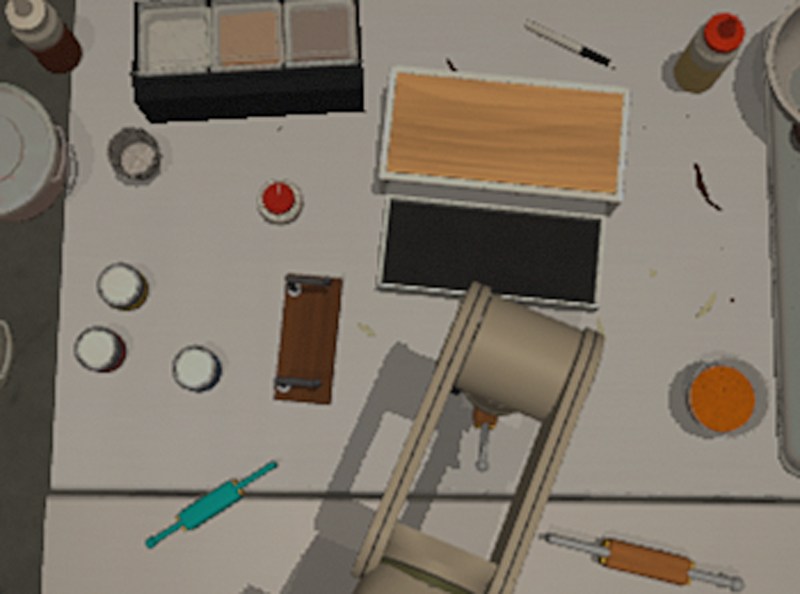

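The crop shows the tray fully out (dark floor (490,250)). The hanger pegs are at upper (288–330,280) and lower (278–320,382), with their posts on the left. Next I'll look at the hanger from near.

```bash
python3 - <<'E'
from h import *
go((455,50,265),86)
E
```

```text
shift [ 1.282 -5.391 -1.366] rot [-0.06  0.18 -0.35] rows 3 q6 72.3
```

Request:
arm_command(
  increments=[
    [1,0.2,-0.4,-0.8,0,0,0],
    [1,0.8,-1.8,-1.37,0,0,0],
    [1,1.2,-3.3,-1.37,0,0,0],
    [1,1.28,-4.6,-1.37,0,0,0],
    [1,1.28,-5.4,-1.37,0,0,0],
    [1,1.28,-5.4,-1.37,0,0,0],
    [1,1.28,-5.4,-1.37,0,0,0],
    [1,1.28,-5.4,-1.37,0,0,0],
  ],
)

```text
t: 10.52
ee_pos: [455.7, 49.1, 266.5]
tcp_rot: [180.0, 0.0, -4.4]
contact_force: [0.4, -0.2, -1.9]
gripper_width: 28.9
grip_force: 81.8
```

```bash
python3 - <<'E'
from h import *
c,i=save("wrist","pics/w5.png"); print(pose()[0],pose()[2]["gripper_width"])
E
```

```text
[455.74279473  49.08089857 266.71728993] 28.619098423586607
```

View pics/w5.png

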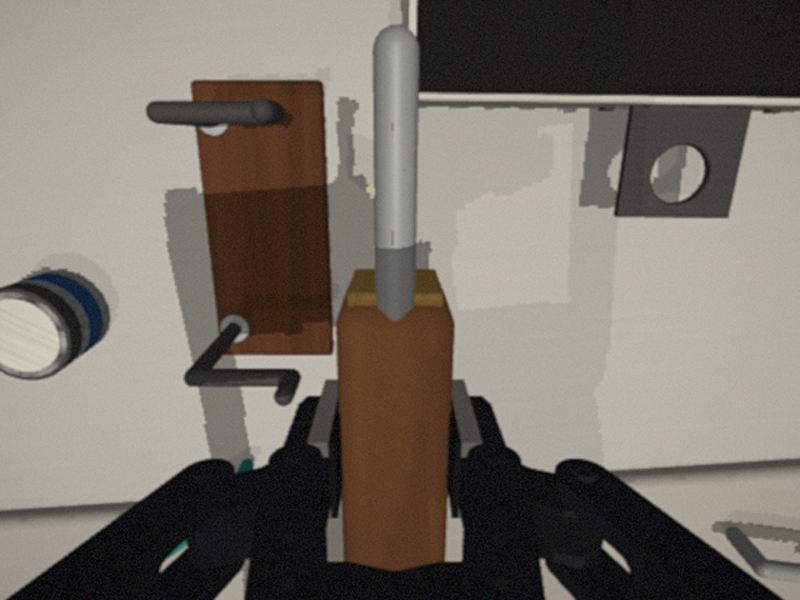

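The wrist view shows the near peg from (190,378) to (290,377) and the far peg with its left end at (155,111) and the top of its upturned end at (265,110). The hanger base corners are (193,82), (322,82), (332,353) and (219,355). The tray hole is at (679,174) and the front panel's top edge at v≈97–102.

```bash
python3 - <<'E'
from h import *
c=get_calibration("wrist");f=.7
P=lambda u,v,z:p2w(c,u*f,v*f,z).round(1)
e=pose()[0]
a=P(190,378,85);b=P(292,377,85);print("near",a,b,np.linalg.norm(a-b))
a2=P(155,111,85);b2=P(266,109,111);print("far",a2,b2,np.linalg.norm(a2-b2))
cs=[P(193,82,8),P(322,82,8),P(332,353,8),P(219,355,8)];print("base",cs,sum(cs)/4)
print("hole",P(679,174,45),"panel top",P(418,97,54),P(795,101,54))
zr=e[2]-47.2
print("claw",P(397,27,zr)-e)
E
```

```text
near [421.  164.2  85. ] [417.2 108.5  85. ] 55.82947250332927
far [557.  152.5  85. ] [552.   95.2 111. ] 63.121232560842785
base [array([577.4, 159.9,   8. ]), array([571.4,  83.4,   8. ]), array([396.8,  97.9,   8. ]), array([401.5, 177.3,   8. ])] [486.775 129.625   8.   ]
hole [ 505.1 -113.6   45. ] panel top [555.6  29.3  54. ] [ 538.4 -165.1   54. ]
claw [102.15720527  -8.08089857 -47.21728993]
```

```bash
python3 - <<'E'
from h import *
go((489.4,129.8,148),85.2)
E
```

```text
shift [ 0.913 -2.77   3.956] rot [0.01 0.03 0.38] rows 3 q6 94.2
```

Request:
arm_command(
  increments=[
    [1,0.3,-0.8,0,0,0,0.4],
    [1,0.7,-2,0,0,0,0.4],
    [1,0.91,-2.77,0,0,0,0.4],
    [1,0.91,-2.77,1,0,0,0.4],
    [1,0.91,-2.77,2,0,0,0.4],
    [1,0.91,-2.77,2,0,0,0.4],
    [1,0.91,-2.77,2,0,0,0.4],
  ],
)

```text
t: 11.45
ee_pos: [489.9, 130.3, 208.2]
tcp_rot: [-180.0, -0.1, -4.8]
contact_force: [-0.4, 0.3, -2.0]
gripper_width: 28.7
grip_force: 81.7
```

```bash
python3 - <<'E'
from h import *
c,i=save("wrist","pics/w6.png"); i=get_image("side"); cv2.imwrite("pics/s6.png",cv2.resize(i[180:320,180:380],(800,560),interpolation=cv2.INTER_CUBIC)[:,:,::-1])
go((489.4,129.8,148),85.2)
a=cv2.imread("pics/w6.png");b=cv2.imread("pics/s6.png")
cv2.imwrite("pics/b6.png",np.hstack([cv2.resize(a,(400,300)),cv2.resize(b,(400,300))]))
E
```

```text
shift [-0.037  0.03   2.03 ] rot [-0.04 -0.16  0.02] rows 1 q6 103.9
```

View pics/b6.png

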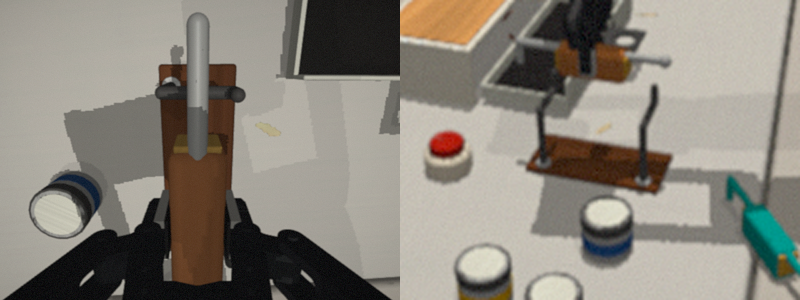

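The shank (u≈198) is centred over the far peg (u 158–240). I'll lower it.

Request:
arm_command(
  increments=[
    [1,-0.02,0.02,0.6,0,0,0],
    [1,-0.02,0.02,1.2,0,0,0],
    [1,-0.02,0.02,1.7,0,0,0],
    [1,-0.02,0.02,2.0,0,0,0],
    [1,-0.02,0.02,2.0,0,0,0],
  ],
)

```text
t: 12.18
ee_pos: [488.3, 130.1, 146.1]
tcp_rot: [180.0, 0.1, -4.7]
contact_force: [0.4, -0.3, -1.8]
gripper_width: 29.0
grip_force: 81.9
```

Request:
arm_command(
  increments=[
    [1,0,0,0.04,0,0,0],
    [1,0,0,0.08,0,0,0],
    [1,0,0,0.12,0,0,0],
    [1,0,0,0.12,0,0,0],
  ],
)

```text
t: 12.68
ee_pos: [489.2, 130.3, 144.2]
tcp_rot: [-180.0, -0.1, -4.7]
contact_force: [-1.5, -0.4, 2.3]
gripper_width: 28.8
grip_force: 82.5
```

Request:
arm_command(
  increments=[
    [0.4,0,0,0.03,0,0,0],
    [0.4,0,0,0.03,0,0,0],
    [0.2,0,0,0.03,0,0,0],
    [0.2,0,0,0.03,0,0,0],
    [0.2,0,0,-0.5,0,0,0],
    [0.1,0,0,-1.5,0,0,0],
    [0,0,0,-3,0,0,0],
    [0,0,0,-4,0,0,0],
    [0,0,0,-4,0,0,0],
  ],
)

```text
t: 13.8
ee_pos: [490.5, 130.5, 268.1]
tcp_rot: [-179.9, -0.4, -4.7]
contact_force: [-0.3, 0.4, -0.9]
gripper_width: 85.3
grip_force: 0.0
```

```bash
python3 - <<'E'
from h import *
c,i=save("wrist","pics/w7.png"); i=get_image("side"); cv2.imwrite("pics/s7.png",cv2.resize(i[180:320,180:380],(800,560),interpolation=cv2.INTER_CUBIC)[:,:,::-1])
a=cv2.imread("pics/w7.png");b=cv2.imread("pics/s7.png"); print(pose()[0],pose()[2]["gripper_width"])
cv2.imwrite("pics/b7.png",np.hstack([cv2.resize(a,(400,300)),cv2.resize(b,(400,300))]))
c=get_calibration("top"); i=get_image("top"); cv2.imwrite("pics/t7.png",i[:,:,::-1])
cv2.imwrite("pics/t7c.png",cv2.resize(i[:,:,::-1][160:250,120:240],(800,600),interpolation=cv2.INTER_CUBIC))
E
```

```text
[488.85133782 130.18646068 264.02700988] 85.53687133605045
```

View pics/b7.png

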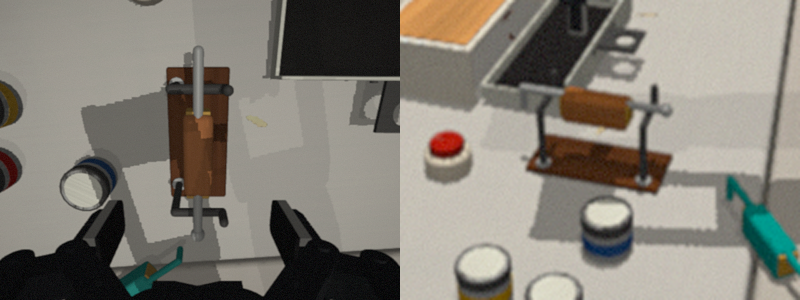

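The hook hangs on both pegs: shank over the far peg, tail stub over the near one. Now the tins.

```bash
python3 - <<'E'
from h import *
go((470,325,300),85)
E
```

```text
shift [-1.148 -6.423 -1.236] rot [0.01 0.04 0.25] rows 4 q6 103.8
```

Request:
arm_command(
  increments=[
    [0,-0.3,-2,-1.2,0,0,-8],
    [0,-0.6,-3.5,-1.2,0,0,-16],
    [0,-1,-5,-1.2,0,0,-24],
    [0,-1.15,-6.4,-1.2,0,0,-30],
    [0,-1.15,-6.4,-1.2,0,0,-30],
    [0,-1.15,-6.4,-1.2,0,0,-30],
    [0,-1.15,-6.4,-1.2,0,0,-30],
  ],
)

```text
t: 14.82
ee_pos: [470.3, 323.3, 298.8]
tcp_rot: [180.0, 0.1, 25.2]
contact_force: [1.0, 0.0, -0.2]
gripper_width: 85.6
grip_force: 0.0
```

```bash
python3 - <<'E'
from h import *
c,i=save("wrist","pics/w8.png"); e,R,s=pose(); print(e,s["qpos"][5])
hsv=cv2.cvtColor(i,cv2.COLOR_RGB2HSV)
for n,p in dict(yel=(554,381,48),red=(465,408,48),blu=(438,276,48)).items():
    print(n,(w2p(c,p)/.7).round())
E
```

```text
[470.41648971 323.28629493 299.09315944] 94.21036787509264
yel [365. 103.]
red [269. 221.]
blu [437. 339.]
```

View pics/w8.png

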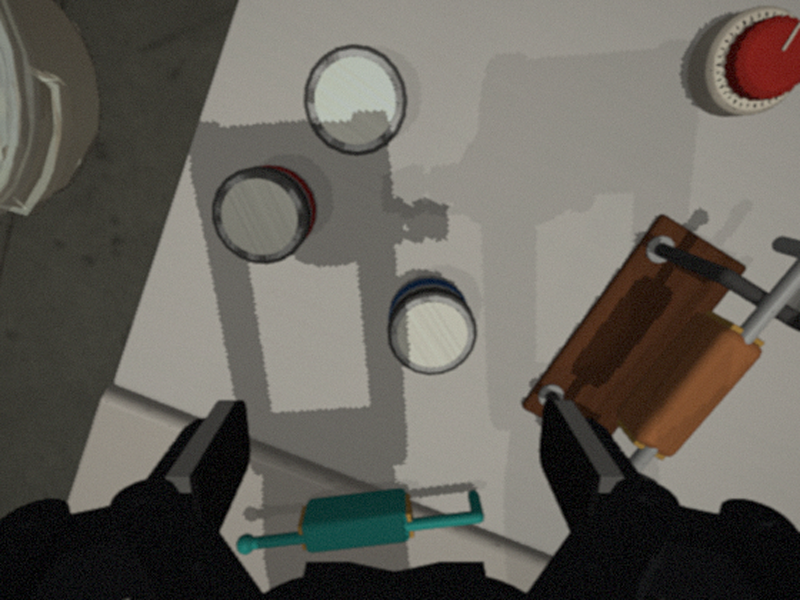

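The lids sit at yellow (355,99), red (262,214) and blue (432,332).

```bash
python3 - <<'E'
from h import *
c=get_calibration("wrist");f=.7
for n,u,v in (("y",355,99),("r",262,214),("b",432,332)):
    p=p2w(c,u*f,v*f,48); print(n,p.round(1)); 
    go((p[0],p[1],98),115)
print(p2w(c,305*f,99*f,48)-p2w(c,405*f,99*f,48))
E
```

```text
y [553.8 387.6  48. ]
shift [ 3.43  -0.762  6.701] rot [0.01 0.04 0.15] rows 4 q6 94.2
r [467.6 413.6  48. ]
shift [ 1.197 -2.766  6.702] rot [0.01 0.04 0.15] rows 4 q6 94.2
b [441.6 281.5  48. ]
shift [-1.457  0.853  6.704] rot [0.01 0.04 0.15] rows 4 q6 94.2
[-24.86873865  53.13798058   0.        ]
```

Request:
arm_command(
  increments=[
    [0,-0.7,0.4,2,0,0,0],
    [0,-1.46,0.85,4,0,0,0],
    [0,-1.46,0.85,5.5,0,0,0],
    [0,-1.46,0.85,6.5,0,0,0],
    [0,-1.46,0.85,7.15,0,0,0],
    [0,-1.46,0.85,7.15,0,0,0],
    [1,-1.46,0.85,7.15,0,0,0],
    [1,-1.46,0.85,7.15,0,0,0],
    [1,-1.46,0.85,7.15,0,0,0],
    [1,-1.46,0.85,7.15,0,0,0],
    [1,-1.46,0.85,7.15,0,0,0],
  ],
  grip_force=60,
)

```text
t: 16.25
ee_pos: [442.8, 283.1, 86.8]
tcp_rot: [180.0, -0.2, 25.3]
contact_force: [-0.1, -1.5, 7.2]
gripper_width: 58.8
grip_force: 64.7
```

```bash
python3 - <<'E'
from h import *
go((530,-95,270),85)
E
```

```text
shift [-2.728 12.641 -6.112] rot [-0.04 -0.19 30.25] rows 7 q6 91.8
```

Request:
arm_command(
  increments=[
    [1,0,0,-1,0,0,0],
    [1,0,0,-3,0,0,0],
    [1,0,0,-5,0,0,0],
    [1,-0.4,2,-6.1,0,0,5],
    [1,-0.9,4,-6.1,0,0,10],
    [1,-1.4,6,-6.1,0,0,15],
    [1,-1.8,8,-6.1,0,0,20],
    [1,-2.2,10,-6.1,0,0,25],
    [1,-2.5,11.5,-6.1,0,0,30],
    [1,-2.73,12.6,-6.1,0,0,30],
    [1,-2.73,12.6,-6.1,0,0,30],
    [1,-2.73,12.6,-6.1,0,0,30],
    [1,-2.73,12.6,-6.1,0,0,30],
  ],
)

```text
t: 17.88
ee_pos: [528.6, -93.2, 268.0]
tcp_rot: [-180.0, -0.0, -4.7]
contact_force: [-0.4, 0.4, -1.4]
gripper_width: 58.8
grip_force: 65.0
```

```bash
python3 - <<'E'
from h import *
c,i=save("wrist","pics/w9.png"); e,R,s=pose(); print(e,s["qpos"][5],s["gripper_width"],s["t"])
E
```

```text
[528.59563959 -93.16643404 268.00369379] 79.18964123576096 58.511040426869535 17.925
```

View pics/w9.png

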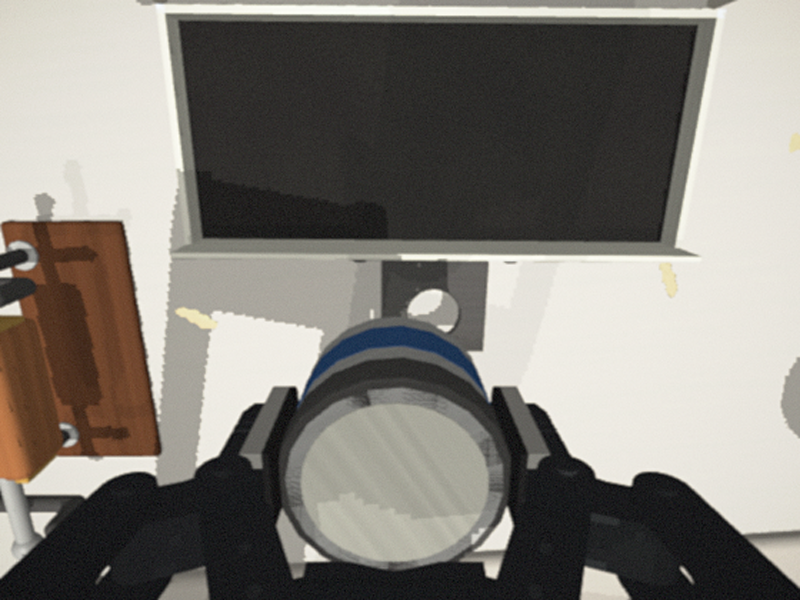

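The wrist view shows the tray's floor corners at (179,20), (697,26), (663,243) and (202,240). Tin 4 (blue) is upright in the grip.

```bash
python3 - <<'E'
from h import *
c=get_calibration("wrist");f=.7
C=[p2w(c,u*f,v*f,12) for u,v in((179,20),(697,26),(663,243),(202,240))]
for q in C: print(q.round(1))
m=sum(C)/4; y=(C[0]-C[1]+C[3]-C[2]); y/=np.linalg.norm(y); print("mid",m,"yaw y",np.degrees(np.arctan2(y[1],y[0])),np.linalg.norm(C[0]-C[1]),np.linalg.norm(C[0]-C[3]))
print("hole",p2w(c,433*f,311*f,45))
x=np.array([y[1],-y[0],0])
for k in(-95,0,95): print(k,(m+k*y).round(1))
p=m-95*y; go((p[0],p[1],140),85.3); go((p[0],p[1],101),85.3)
E
```

```text
[683.3  17.5  12. ]
[ 655.9 -277.2   12. ]
[ 530.5 -268.2   12. ]
[557.2  29.9  12. ]
mid [ 606.7023598  -124.49335589   12.        ] yaw y 84.78349753387567 295.9648240949874 126.68128336441144
hole [ 507.71414709 -114.73471845   45.        ]
-95 [ 598.1 -219.1   12. ]
0 [ 606.7 -124.5   12. ]
95 [615.3 -29.9  12. ]
shift [2.649 3.996 4.266] rot [-0.01 -0.01  0.03] rows 4 q6 79.2
shift [2.649 3.996 5.566] rot [-0.01 -0.01  0.03] rows 4 q6 79.2
```

Request:
arm_command(
  increments=[
    [1,1,1.5,0,0,0,0],
    [1,2,3,1,0,0,0],
    [1,2.65,3.76,2,0,0,0],
    [1,2.65,3.76,3.2,0,0,0],
    [1,2.65,3.76,4.2,0,0,0],
    [1,2.65,3.76,4.9,0,0,0],
    [1,2.65,3.76,5.3,0,0,0],
    [1,2.65,3.76,5.5,0,0,0],
    [1,2.65,3.76,5.5,0,0,0],
    [1,2.65,3.76,5.5,0,0,0],
  ],
)

```text
t: 19.18
ee_pos: [599.3, -213.5, 104.2]
tcp_rot: [180.0, -0.1, -4.7]
contact_force: [0.2, -0.2, -1.9]
gripper_width: 58.5
grip_force: 65.3
```

Request:
arm_command(
  increments=[
    [1,0,0,0.08,0,0,0],
    [1,0,0,0.16,0,0,0],
    [1,0,0,0.18,0,0,0],
    [1,0,0,0.18,0,0,0],
  ],
)

```text
t: 19.68
ee_pos: [599.3, -213.4, 98.9]
tcp_rot: [180.0, -0.1, -4.8]
contact_force: [-1.1, 2.2, 6.3]
gripper_width: 58.7
grip_force: 65.9
```

Request:
arm_command(
  increments=[
    [0.17,0,0,0,0,0,0],
    [0.17,0,0,0,0,0,0],
    [0.17,0,0,0,0,0,0],
    [0.17,0,0,-1,0,0,0],
    [0.17,0,0,-3,0,0,0],
    [0,0,0,-5,0,0,0],
    [0,-0.7,-2,-6.7,0,0,-6],
    [0,-1.4,-4,-6.7,0,0,-12],
    [0,-2,-6,-6.7,0,0,-18],
    [0,-2.7,-8,-6.7,0,0,-24],
    [0,-3.3,-10,-6.7,0,0,-30],
    [0,-4,-12,-6.7,0,0,-30],
    [0,-4.6,-14,-6.7,0,0,-30],
    [0,-5.3,-16,-6.7,0,0,-30],
    [0,-5.8,-17.5,-6.7,0,0,-30],
    [0,-5.8,-17.5,-6.7,0,0,-30],
    [0,-5.8,-17.5,-6.7,0,0,-30],
    [0,-5.8,-17.5,-6.7,0,0,-30],
    [0,-5.8,-17.5,-6.7,0,0,-30],
  ],
)

```text
t: 22.05
ee_pos: [469.2, 323.2, 298.6]
tcp_rot: [180.0, -0.0, 25.1]
contact_force: [-0.2, -1.2, 0.6]
gripper_width: 85.5
grip_force: 0.0
```

```bash
python3 - <<'E'
from h import *
c,i=save("wrist","pics/w10.png"); e,R,s=pose(); print(e,s["qpos"][5],s["t"])
a=cv2.imread("pics/w10.png"); t=get_image("top")[:,:,::-1]
cv2.imwrite("pics/b10.png",np.hstack([cv2.resize(a,(400,300)),cv2.resize(t[80:260,120:360],(400,300))]))
g=cv2.cvtColor(i,cv2.COLOR_RGB2GRAY)
for n,p in dict(y=(553.8,387.6,48),r=(467.6,413.6,48)).items():
    u=w2p(c,p); print(n,u)
cir=cv2.HoughCircles(cv2.medianBlur(g,3),cv2.HOUGH_GRADIENT,1,40,param1=100,param2=22,minRadius=26,maxRadius=42)
for q in cir[0][:8]: print(q, p2w(c,q[0],q[1],48).round(1))
E
```

```text
[469.18882155 323.27626875 298.56629211] 94.27219347732381 22.1
y [248.89868169  67.98503022]
r [183.57021996 148.75811963]
[248.5  69.5  36.8] [552.6 387.4  48. ]
[188.5 147.5  33. ] [470.5 410.   48. ]
[535.5  46.5  41.4] [668.6 180.8  48. ]
```

View pics/b10.png

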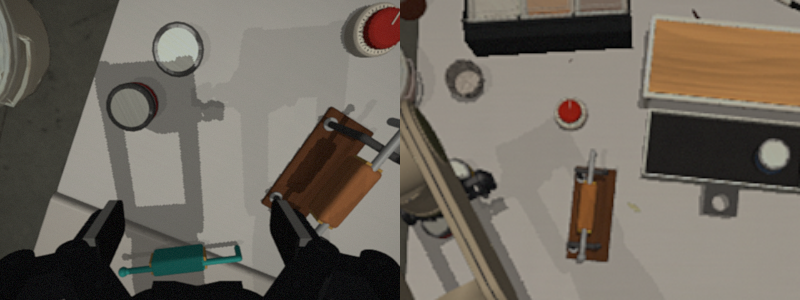

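Blue is upright in the tray, the hook is still hung, and the red and yellow tins haven't moved. Red is next.

```bash
python3 - <<'E'
from h import *
go((468.5,412.5,86),115)
E
```

```text
shift [ 1.242 -2.696  7.087] rot [ 0.   -0.01  0.16] rows 4 q6 94.3
```

Request:
arm_command(
  increments=[
    [0,0.6,-1.4,2,0,0,0],
    [0,1.24,-2.7,4,0,0,0],
    [0,1.24,-2.7,5.5,0,0,0],
    [0,1.24,-2.7,6.5,0,0,0],
    [0,1.24,-2.7,7.1,0,0,0],
    [0,1.24,-2.7,7.1,0,0,0],
    [1,1.24,-2.7,7.1,0,0,0],
    [1,1.24,-2.7,7.1,0,0,0],
    [1,1.24,-2.7,7.1,0,0,0],
    [1,1.24,-2.7,7.1,0,0,0],
    [1,1.24,-2.7,7.1,0,0,0],
  ],
)

```text
t: 23.52
ee_pos: [469.4, 414.6, 88.7]
tcp_rot: [-179.9, -0.3, 25.2]
contact_force: [0.2, -0.6, 6.0]
gripper_width: 58.6
grip_force: 65.3
```

```bash
python3 - <<'E'
from h import *
e,R,s=pose(); print(e,s["gripper_width"],s["grip_force"])
go((606.7,-124.5,250),85)
E
```

```text
[469.40233464 414.62322474  88.65771681] 58.584031190993485 65.30152916908264
shift [-3.497 18.201 -5.413] rot [-0.13 -0.27 30.24] rows 10 q6 101.5
```

Request:
arm_command(
  increments=[
    [1,0,0,-1,0,0,0],
    [1,0,0,-3,0,0,0],
    [1,0,0,-5,0,0,0],
    [1,-0.4,2,-5.4,0,0,6],
    [1,-0.8,4,-5.4,0,0,12],
    [1,-1.2,6,-5.4,0,0,18],
    [1,-1.5,8,-5.4,0,0,24],
    [1,-1.9,10,-5.4,0,0,30],
    [1,-2.3,12,-5.4,0,0,30],
    [1,-2.7,14,-5.4,0,0,30],
    [1,-3.1,16,-5.4,0,0,30],
    [1,-3.4,17.6,-5.4,0,0,30],
    [1,-3.5,18.2,-5.4,0,0,30],
    [1,-3.5,18.2,-5.4,0,0,30],
    [1,-3.5,18.2,-5.4,0,0,30],
    [1,-3.5,18.2,-5.4,0,0,30],
  ],
)

```text
t: 25.52
ee_pos: [605.6, -123.6, 247.6]
tcp_rot: [-180.0, 0.0, -4.6]
contact_force: [-0.7, -0.4, -1.1]
gripper_width: 58.7
grip_force: 65.1
```

```bash
python3 - <<'E'
from h import *
e,R,s=pose(); print(e,s["gripper_width"],s["grip_force"])
go((606.7,-124.5,104),85)
E
```

```text
[ 605.60187863 -123.55176555  247.6272145 ] 58.741573846211985 65.06921410560608
shift [0.039 0.03  4.788] rot [-0.02  0.    0.35] rows 3 q6 78.4
```

Request:
arm_command(
  increments=[
    [1,0.04,0.03,1.2,0,0,0],
    [1,0.04,0.03,2.4,0,0,0],
    [1,0.04,0.03,3.6,0,0,0],
    [1,0.04,0.03,4.3,0,0,0],
    [1,0.04,0.03,4.7,0,0,0],
    [1,0.04,0.03,4.8,0,0,0],
    [1,0.04,0.03,4.8,0,0,0],
  ],
)

```text
t: 26.4
ee_pos: [607.6, -126.3, 104.7]
tcp_rot: [180.0, -0.1, -4.7]
contact_force: [0.6, 0.6, -2.2]
gripper_width: 58.5
grip_force: 65.1
```

Request:
arm_command(
  increments=[
    [1,0,0,0.06,0,0,0],
    [1,0,0,0.12,0,0,0],
    [1,0,0,0.15,0,0,0],
    [1,0,0,0.15,0,0,0],
  ],
)

```text
t: 26.9
ee_pos: [607.8, -126.3, 100.6]
tcp_rot: [180.0, -0.1, -4.8]
contact_force: [-1.6, 0.7, 4.8]
gripper_width: 58.4
grip_force: 66.2
```

Request:
arm_command(
  increments=[
    [0.17,0,0,0,0,0,0],
    [0.17,0,0,0,0,0,0],
    [0.17,0,0,0,0,0,0],
    [0.17,0,0,-1,0,0,0],
    [0.17,0,0,-3,0,0,0],
    [0,0,0,-5,0,0,0],
    [0,-0.7,-2,-6.65,0,0,-6],
    [0,-1.5,-4,-6.65,0,0,-12],
    [0,-2.3,-6,-6.65,0,0,-18],
    [0,-3.1,-8,-6.65,0,0,-24],
    [0,-3.9,-10,-6.65,0,0,-30],
    [0,-4.7,-12,-6.65,0,0,-30],
    [0,-5.4,-14,-6.65,0,0,-30],
    [0,-5.7,-14.6,-6.65,0,0,-30],
    [0,-5.7,-14.6,-6.65,0,0,-30],
    [0,-5.7,-14.6,-6.65,0,0,-30],
    [0,-5.7,-14.6,-6.65,0,0,-30],
  ],
)

```text
t: 29.02
ee_pos: [473.2, 323.4, 298.5]
tcp_rot: [180.0, 0.0, 25.2]
contact_force: [0.2, 0.1, 1.2]
gripper_width: 85.5
grip_force: 0.0
```

```bash
cat >> h.py <<'E'
def tins(n,z,rmin,rmax,p2=22):
    c=get_calibration(n); i=get_image(n); g=cv2.medianBlur(cv2.cvtColor(i,cv2.COLOR_RGB2GRAY),3)
    r=cv2.HoughCircles(g,cv2.HOUGH_GRADIENT,1,15,param1=100,param2=p2,minRadius=rmin,maxRadius=rmax)
    for q in ([] if r is None else r[0][:12]): print(n,q.round(1),p2w(c,q[0],q[1],z).round(1))
    return c,i
E
python3 - <<'E'
from h import *
print(pose()[0]); tins("wrist",48,28,42); tins("top",60,8,14,12)
go((553.5,387.5,87),115)
E
```

```text
[473.15783505 323.43548303 298.45082715]
wrist [249.5  73.5  30.8] [553.9 385.7  48. ]
wrist [529.5  47.5  35.8] [669.9 185.2  48. ]
top [125.5  82.5   9.6] [877.3 481.   60. ]
top [493.5 178.5  12.2] [ 579.3 -677.2   60. ]
top [158.5 128.5  12.2] [727.4 369.2  60. ]
top [458.5 115.5  11.1] [ 780.  -576.1   60. ]
top [488.5 146.5  12.2] [ 680.8 -666.2   60. ]
top [465.5 178.5  11.6] [ 578.3 -590.5   60. ]
top [526.5 211.5   9.6] [ 477.3 -773.8   60. ]
top [110.5  63.5   8.4] [940.3 532.4  60. ]
top [152.5 236.5  13.4] [386.9 373.1  60. ]
top [416.5  77.5  12.2] [ 903.8 -446.9   60. ]
top [492.5 209.5  12. ] [ 482.3 -669.8   60. ]
top [343.5 171.5   8.4] [ 596.1 -212.4   60. ]
shift [ 3.33  -0.795  7.051] rot [ 0.01 -0.    0.15] rows 4 q6 94.1
```

Request:
arm_command(
  increments=[
    [0,1.6,-0.4,2,0,0,0],
    [0,3.33,-0.8,4,0,0,0],
    [0,3.33,-0.8,5.5,0,0,0],
    [0,3.33,-0.8,6.5,0,0,0],
    [0,3.33,-0.8,7.05,0,0,0],
    [0,3.33,-0.8,7.05,0,0,0],
    [1,3.33,-0.8,7.05,0,0,0],
    [1,3.33,-0.8,7.05,0,0,0],
    [1,3.33,-0.8,7.05,0,0,0],
    [1,3.33,-0.8,7.05,0,0,0],
    [1,3.33,-0.8,7.05,0,0,0],
  ],
)

```text
t: 30.5
ee_pos: [554.5, 389.8, 90.7]
tcp_rot: [-180.0, -0.3, 25.3]
contact_force: [-0.5, -1.5, 8.3]
gripper_width: 58.5
grip_force: 65.5
```

```bash
python3 - <<'E'
from h import *
e,R,s=pose(); print(e,s["gripper_width"],s["grip_force"])
go((614.7,-37,250),85)
E
```

```text
[554.49950414 389.81509925  90.65237049] 58.46691489677703 65.52482485771179
shift [-4.226 13.722 -5.338] rot [-0.1  -0.3  30.25] rows 8 q6 95.5
```

Request:
arm_command(
  increments=[
    [1,0,0,-1,0,0,0],
    [1,0,0,-3,0,0,0],
    [1,0,0,-5,0,0,0],
    [1,-0.6,2,-5.35,0,0,6],
    [1,-1.2,4,-5.35,0,0,12],
    [1,-1.8,6,-5.35,0,0,18],
    [1,-2.5,8,-5.35,0,0,24],
    [1,-3.1,10,-5.35,0,0,30],
    [1,-3.7,12,-5.35,0,0,30],
    [1,-4.1,13.3,-5.35,0,0,30],
    [1,-4.23,13.7,-5.35,0,0,30],
    [1,-4.23,13.7,-5.35,0,0,30],
    [1,-4.23,13.7,-5.35,0,0,30],
    [1,-4.23,13.7,-5.35,0,0,30],
  ],
)

```text
t: 32.25
ee_pos: [613.3, -35.4, 247.6]
tcp_rot: [-180.0, -0.0, -4.6]
contact_force: [-0.4, -0.7, -1.0]
gripper_width: 58.5
grip_force: 64.8
```

```bash
python3 - <<'E'
from h import *
e,R,s=pose(); print(e,s["gripper_width"],s["grip_force"])
save("wrist","pics/w12.png"); tins("wrist",60,28,55)
go((614.7,-37,106),85)
E
```

```text
[613.27320375 -35.41693323 247.58942746] 58.46820688945828 64.80576038360596
wrist [390.5 207.5  40.7] [ 607.4 -121.7   60. ]
wrist [260.5 328.5  48.7] [508.  -13.2  60. ]
wrist [506.5 213.5  43.3] [ 595.3 -209.9   60. ]
wrist [477.5 199.5  34.3] [ 608.3 -186.9   60. ]
wrist [518.5 223.5  47.7] [ 586.3 -220.1   60. ]
wrist [285.5 327.5  54.4] [507.2 -34.5  60. ]
wrist [  2.5 148.5  49.9] [674.9 156.8  60. ]
wrist [500.5 197.5  44.3] [ 608.5 -203.9   60. ]
wrist [ 22.5 141.5  43.6] [678.6 141.   60. ]
wrist [490.5 209.5  44.5] [ 599.5 -197.4   60. ]
wrist [401.5 220.5  40. ] [ 596.2 -130.3   60. ]
wrist [378.5 197.5  34. ] [ 616.  -112.6   60. ]
shift [0.05  0.037 4.717] rot [-0.01  0.    0.34] rows 3 q6 86.5
```

Red is at (607,-122) and blue at (595,-210), both still in place. Lowering yellow.

Request:
arm_command(
  increments=[
    [1,0.02,0,1.2,0,0,0],
    [1,0.02,0,2.4,0,0,0],
    [1,0.02,0,3.6,0,0,0],
    [1,0.02,0,4.3,0,0,0],
    [1,0.02,0,4.65,0,0,0],
    [1,0.02,0,4.75,0,0,0],
    [1,0.02,0,4.75,0,0,0],
  ],
)

```text
t: 33.22
ee_pos: [614.7, -37.1, 106.2]
tcp_rot: [180.0, -0.1, -4.7]
contact_force: [-0.2, 0.6, -1.4]
gripper_width: 58.4
grip_force: 64.8
```

Request:
arm_command(
  increments=[
    [1,0,0,0.05,0,0,0],
    [1,0,0,0.1,0,0,0],
    [1,0,0,0.13,0,0,0],
    [1,0,0,0.13,0,0,0],
  ],
)

```text
t: 33.72
ee_pos: [614.8, -37.2, 102.6]
tcp_rot: [180.0, -0.1, -4.7]
contact_force: [-0.9, 1.0, 5.7]
gripper_width: 58.5
grip_force: 65.8
```

Request:
arm_command(
  increments=[
    [0.17,0,0,0,0,0,0],
    [0.17,0,0,0,0,0,0],
    [0.17,0,0,0,0,0,0],
    [0.17,0,0,-1,0,0,0],
    [0.17,0,0,-3,0,0,0],
    [0,0,0,-5,0,0,0],
    [0,-1.3,1,-6,0,0,0],
    [0,-2.65,2.16,-6,0,0,0],
    [0,-2.65,2.16,-6,0,0,0],
    [0,-2.65,2.16,-6,0,0,0],
    [0,-2.65,2.16,-6,0,0,0],
  ],
)

```text
t: 35.1
ee_pos: [530.0, -94.5, 281.0]
tcp_rot: [-180.0, -0.0, -4.7]
contact_force: [-0.5, -0.0, -0.2]
gripper_width: 85.3
grip_force: 0.0
```

```bash
python3 - <<'E'
from h import *
e,R,s=pose(); print(e,s["t"])
c,i=save("wrist","pics/w13.png")
# tab/hole by dark mask, front edge
g=cv2.cvtColor(i,cv2.COLOR_RGB2GRAY)
for p in [(503,-114,45),(480,-112,45)]: print(w2p(c,p))
tins("wrist",60,26,45,25)
# front edge column profile
t=get_image("top")[:,:,::-1]; cv2.imwrite("pics/t13.png",t)
a=cv2.imread("pics/w13.png")
cv2.imwrite("pics/b13.png",np.hstack([cv2.resize(a,(400,300)),cv2.resize(t[80:260,130:370],(400,300))]))
u,v=w2p(c,(478,-130,45)); col=[int(g[r,int(u)]) for r in range(int(v)-20,int(v)+20)]; print(int(u),int(v)-20,col)
E
```

```text
[529.99724385 -94.50013329 280.9994258 ] 35.1
[300.19954611 219.56715368]
[299.58441517 242.98556836]
wrist [192.5  97.5  36.6] [615.5 -36.1  60. ]
wrist [304.5 101.5  34.4] [ 605.3 -122.6   60. ]
wrist [417.5 102.5  35.5] [ 597.2 -210.5   60. ]
wrist [205.5 105.5  32.2] [608.8 -45.3  60. ]
319 223 [66, 70, 73, 71, 69, 69, 68, 60, 62, 62, 70, 66, 61, 61, 63, 66, 85, 133, 162, 174, 166, 164, 165, 166, 165, 164, 171, 166, 167, 167, 167, 168, 165, 166, 170, 165, 165, 167, 166, 167]
```

Three lids are in the tray at (615,-36), (605,-123) and (597,-210), and the tab's front edge is at x≈482. Next: close the fingers and push on the tab's front edge.

Request:
arm_command(
  increments=[
    [1,-1.6,0.4,0,0,0,0.3],
    [1,-3.28,0.74,0,0,0,0.3],
    [1,-3.28,0.74,1.5,0,0,0.3],
    [1,-3.28,0.74,3,0,0,0.3],
    [1,-3.28,0.74,4.5,0,0,0.3],
    [1,-3.28,0.74,5.7,0,0,0.3],
    [1,-3.28,0.74,6.2,0,0,0.3],
    [1,-3.28,0.74,6.2,0,0,0.3],
    [1,-3.28,0.74,6.2,0,0,0.3],
  ],
  grip_force=40,
)

```text
t: 36.38
ee_pos: [430.7, -109.4, 96.7]
tcp_rot: [180.0, -0.1, -5.0]
contact_force: [1.0, -0.7, -0.9]
gripper_width: 0.0
grip_force: 0.0
```

```bash
python3 - <<'E'
from h import *
print(pose()[0],pose()[2]["gripper_width"])
go((470,-111.5,95),85); go((595,-122.6,95),85)
E
```

```text
[ 430.68021477 -109.38036947   96.73029286] 0.03980555628128436
shift [ 1.312 -0.045  0.061] rot [ 0.04 -0.14 -0.04] rows 1 q6 74.2
shift [ 5.495 -0.042  0.071] rot [ 0.04 -0.14 -0.04] rows 3 q6 74.2
```

Pushing gently so the tins don't tip or slide.

Request:
arm_command(
  increments=[
    [1,0.5,0,0,0,0,0],
    [1,1,0,0,0,0,0],
    [1,1.2,0,0,0,0,0],
    [1,1.35,0,0,0,0,0],
    [1,1.5,0,0,0,0,0],
    [1,1.65,0,0,0,0,0],
    [1,1.85,0,0,0,0,0],
    [1,2.05,0,0,0,0,0],
    [1,2.25,0,0,0,0,0],
    [1,2.45,0,0,0,0,0],
    [1,2.65,0,0,0,0,0],
    [1,2.85,0,0,0,0,0],
    [1,3.05,0,0,0,0,0],
    [1,3.25,0,0,0,0,0],
    [1,3.45,0,0,0,0,0],
  ],
)

```text
t: 38.25
ee_pos: [532.8, -118.1, 95.0]
tcp_rot: [180.0, 0.0, -5.0]
contact_force: [-2.4, -0.8, -0.2]
gripper_width: 0.4
grip_force: 1.1
```

Request:
arm_command(
  increments=[
    [1,0.2,0,0,0,0,0],
    [1,0.4,0,0,0,0,0],
    [1,0.6,0,0,0,0,0],
    [1,0.8,0,0,0,0,0],
    [1,1.0,0,0,0,0,0],
    [1,1.2,0,0,0,0,0],
    [1,1.4,0,0,0,0,0],
    [1,1.55,0,0,0,0,0],
    [1,1.7,0,0,0,0,0],
    [1,1.8,0,0,0,0,0],
    [1,1.9,0,0,0,0,0],
    [1,2.0,0,0,0,0,0],
    [1,2.0,0,0,0,0,0],
  ],
)

```text
t: 39.88
ee_pos: [592.8, -123.3, 95.3]
tcp_rot: [-180.0, -0.1, -5.0]
contact_force: [0.0, 0.3, 0.1]
gripper_width: 0.1
grip_force: 0.0
```

Request:
arm_command(
  increments=[
    [1,0.1,0,0,0,0,0],
    [1,0.2,0,0,0,0,0],
    [1,0.3,0,0,0,0,0],
    [1,0.35,0,0,0,0,0],
    [1,0.35,0,0,0,0,0],
  ],
)

```text
t: 40.5
ee_pos: [603.1, -124.4, 95.1]
tcp_rot: [180.0, -0.0, -5.0]
contact_force: [-0.3, -0.8, 0.7]
gripper_width: -0.3
grip_force: 0.0
```

Request:
arm_command(
  increments=[
    [1,0.08,0,0,0,0,0],
    [1,0.16,0,0,0,0,0],
    [1,0.24,0,0,0,0,0],
    [1,0.3,0,0,0,0,0],
    [1,0.3,0,0,0,0,0],
  ],
)

```text
t: 41.12
ee_pos: [609.5, -125.0, 94.9]
tcp_rot: [-180.0, 0.4, -5.0]
contact_force: [-17.1, 1.5, 13.5]
gripper_width: 0.2
grip_force: 8.8
```

Request:
arm_command(
  increments=[
    [1,-0.5,0,0,0,0,0],
    [1,-1.5,0,0,0,0,0],
    [1,-3,0,-0.5,0,0,0],
    [1,-4,0,-3,0,0,0],
    [0.5,-4.5,3,-6,0,0,0],
    [0.5,-4.5,6,-6,0,0,0],
    [0,-4.5,8,-6,0,0,0],
    [0,-4.5,8,-6,0,0,0],
    [0,-4.5,8,-6,0,0,0],
    [0,-4.5,8,-6,0,0,0],
  ],
)

```text
t: 42.38
ee_pos: [456.0, -353.6, 275.4]
tcp_rot: [180.0, -0.0, -5.2]
contact_force: [0.1, -0.0, -0.6]
gripper_width: 85.3
grip_force: 0.0
```

```bash
python3 - <<'E'
from h import *
print(pose()[0]); ct=get_calibration("top")
t=get_image("top")[:,:,::-1]; s=get_image("side")[:,:,::-1]
cv2.imwrite("pics/f.png",np.hstack([cv2.resize(t[60:300,120:440],(400,300)),cv2.resize(s[140:320,120:360],(400,300))]))
cv2.imwrite("pics/ft.png",t)
E
```

```text
[ 456.04779579 -353.55438349  275.3902822 ]
```

View pics/f.png

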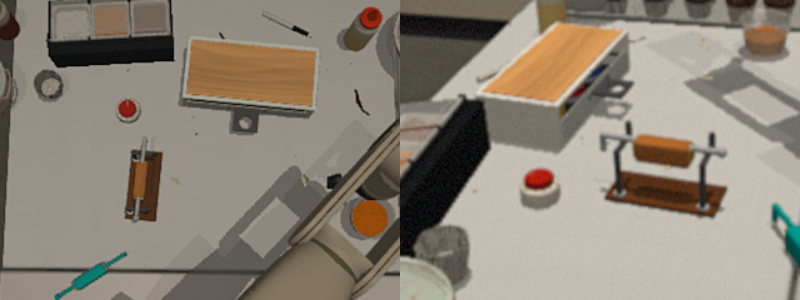

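The tray is in, the tins show through the gap in the cabinet front, the hook hangs and the bystanders are in place. I'll compare the tab's position numerically with the start picture.

```bash
python3 - <<'E'
import cv2,numpy as np
a=cv2.imread("pics/top0.png",0);b=cv2.imread("pics/ft.png",0)
for n,(u,v,w) in dict(tab=(316,158,14),timer=(222,148,14),cabinet=(320,110,50),liner=(159,128,16)).items():
    k=4; T=cv2.resize(a[v-w:v+w,u-w:u+w],None,fx=k,fy=k,interpolation=3); S=cv2.resize(b[v-w-5:v+w+5,u-w-5:u+w+5],None,fx=k,fy=k,interpolation=3)
    r=cv2.matchTemplate(S,T,5); _,m,_,l=cv2.minMaxLoc(r); print(n,m,l[0]/k-5,l[1]/k-5)
E
```

```text
tab 0.8695212006568909 0.0 -1.0
timer 0.9994066953659058 0.0 0.0
cabinet 0.8665767908096313 0.0 0.0
liner 0.9994876980781555 0.0 0.0
```

```bash
python3 -c "
from workcell import *
print(sign_off())"
```

```text
the job is handed in; nothing more can be done
None
```

I've handed the job in: the tray was pulled out with the hook, the hook hangs on both pegs, the three tins present (yellow, red and blue) went upright into the tray, and the tray is pushed home against its stop; the timer, cup and baking cups were left alone.

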